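# Put the spice jars back in their coloured cups

### The job

Put the green, red, yellow and black spice jars away in the wooden tray: stand each one upright inside the cup of its own colour, setting it down rather than dropping it. Leave the white spice jar and the salt shaker where they stand, and do not knock any jar over.

Things in the scene. Friction and masses are not known exactly. Their poses are not given: they have to be found in the camera images.
- jar_green: Spice jar: olive-green contents, black cap with a 27 mm olive-green dot on top, pale blank label. Upright cylinder 41 mm across, 85 mm high with its screw cap, 0.08 to 0.16 kg, standing on the worktop (z = 0) in front of the tray. Origin: centre of its underside; z is its upright axis, yaw means nothing. Grip the body across 41 mm, 20 to 65 mm above the underside.
- jar_red: Spice jar: orange-red contents, black cap with a 27 mm orange-red dot on top, pale blank label. Upright cylinder 41 mm across, 85 mm high with its screw cap, 0.08 to 0.16 kg, standing on the worktop (z = 0) in front of the tray. Origin: centre of its underside; z is its upright axis, yaw means nothing. Grip the body across 41 mm, 20 to 65 mm above the underside.
- jar_yellow: Spice jar: mustard-yellow contents, black cap with a 27 mm mustard-yellow dot on top, pale blank label. Upright cylinder 41 mm across, 85 mm high with its screw cap, 0.08 to 0.16 kg, standing on the worktop (z = 0) in front of the tray. Origin: centre of its underside; z is its upright axis, yaw means nothing. Grip the body across 41 mm, 20 to 65 mm above the underside.
- jar_black: Spice jar: black-brown (nearly black) contents, white cap with a 27 mm black dot on top, pale blank label. Upright cylinder 41 mm across, 85 mm high with its screw cap, 0.08 to 0.16 kg, standing on the worktop (z = 0) in front of the tray. Origin: centre of its underside; z is its upright axis, yaw means nothing. Grip the body across 41 mm, 20 to 65 mm above the underside.
- bay_green: Round olive-green cup, open on top, fixed: outer diameter 70, inner 63 mm, floor 3 and rim 14 mm above its origin. Origin: centre of its underside, 10 mm above the worktop, on a wooden tray (90 x 336 mm, 10 mm thick, end rails 26 mm high) with four cups in a row 75 mm apart along its y axis (roughly world y); the order of colours changes.
- bay_red: Round orange-red cup, open on top, fixed: outer diameter 70, inner 63 mm, floor 3 and rim 14 mm above its origin. Origin: centre of its underside, 10 mm above the worktop, on a wooden tray (90 x 336 mm, 10 mm thick, end rails 26 mm high) with four cups in a row 75 mm apart along its y axis (roughly world y); the order of colours changes.
- bay_yellow: Round mustard-yellow cup, open on top, fixed: outer diameter 70, inner 63 mm, floor 3 and rim 14 mm above its origin. Origin: centre of its underside, 10 mm above the worktop, on a wooden tray (90 x 336 mm, 10 mm thick, end rails 26 mm high) with four cups in a row 75 mm apart along its y axis (roughly world y); the order of colours changes.
- bay_black: Round black cup, open on top, fixed: outer diameter 70, inner 63 mm, floor 3 and rim 14 mm above its origin. Origin: centre of its underside, 10 mm above the worktop, on a wooden tray (90 x 336 mm, 10 mm thick, end rails 26 mm high) with four cups in a row 75 mm apart along its y axis (roughly world y); the order of colours changes.
- jar_white: Spice jar of the same shape and size (41 mm across, 85 mm high), with white contents and a plain white cap without a dot, standing among the others; to be left alone. Origin: centre of its underside.
- salt_shaker: Glass salt shaker with a grey domed top, 44 mm across, 90 mm high, standing among the jars; to be left alone. Origin: centre of its underside.
Mind the look-alikes: they are no part of the job. Leave any blue or turquoise look-alike of the jar_yellow alone. What is shaped like the jar_red but pink is not meant.

How it is judged:
By the outcome, as a careful person would: the job done as asked, in the order asked, and still so for the second after the job is handed in, with the robot touching nothing.
It also fails if it takes over 96 s, if anything falls off the work surface, if the arm or the gripper's body presses on something with over 40 N, if the wrist force passes 120 N, or if a joint passes its speed limit or range.

### The arm

A 6-joint arm with a two-finger parallel gripper is mounted at the origin on a cart in front of the work surface, level with it; the furniture and walls round the work are solid. World frame = base frame: x ahead of the robot, y to its left, z up, the work surface at z = 0. Lengths are in m, angles in rad, forces in N, time in s.
With the tool pointing down it reaches from about 0.275 to 0.825 m from the base axis. Payload 4.9 kg.
Tool frame: the origin (TCP) lies at the very end of the fingers, on their centre line; the grasp point (between the pads) lies bot.grasp_offset behind it (bot.grasp_offset is the distance from the TCP to the grasp point, in m); z points along the fingers, y is the direction in which the jaws open and shut (so a half turn about z gives the same grasp; the last joint's range is limited). The gripper opens to 85 mm and grips with 20 to 120 N. Pads are 22 mm wide; open, the fingers measure 114 mm over their backs; the gripper's body (76 mm by 85 mm) begins 54 mm behind the grasp point. The pads swing forward as they close: fully open they stand 13 mm farther back than shut.
Start: joints at [-1.274, 0.326, -0.193, 1.052, 0, 1.437], TCP at [0.23, -0.5, 0.209] pointing down, gripper open.
Joint ranges: [-2.65, 2.65], [-0.97, 1.79], [-1.3, 1.35], [-1.93, 2.1], [-1.47, 1.37], [-3.14, 3.14]. Speed limits (rad/s): [2.57, 2.57, 3.14, 3.14, 3.14, 3.14].

### API

Orientations are given as a unit quaternion [x, y, z, w].
In Python, from rig import bot, viewer, order, trace, pinpoint gives the robot as it stands.
- The arm moves only by the tool move_arm, never from a script. Its arguments are lists of equal length, an entry for each row: "hand": the opening in per cent of the stroke, from 0 (shut) to 100 (fully open); "linear": the shift along the tool's x, y, z in m, a list of three; "yaw": the turn about the tool's z in rad. In form: {"hand": [hand, ...], "linear": [[tx, ty, tz], ...], "yaw": [yaw, ...]}. A call has 1 to 20 rows; each row is the pose to reach, as a shift and turn from the pose commanded when the call began, along the tool's axes at that moment; what a row does not reach only later rows make up. A row lasts 1/10 s, in which the tool goes at most 50 mm and 8.59 degrees, less where a joint would pass 70% of its speed; a pose out of reach is approached as far as the arm can. A call with a gripper value outside its range is refused whole. The fingers move at their own pace and stop on an object; "grip_force" is the grip in N (left out, the last holds). Time passes only in rows, so rows that repeat a pose let the fingers close. It gives the time, the measured TCP pose, the force and the opening at its end, in the units of the state.
- bot.observe(): the state, without advancing time (a new reading comes with each control period).
- viewer.camera(name): name is "scene" or "top" or "wrist"; returns a dict with "frame" (384x512x3 uint8, red, green, blue), "mtx" (3x3 intrinsics, pixels), "R" (3x3) and "t" (3): a world point X has camera coordinates R X + t. Camera axes: x right, y down, z forward; pixel columns grow to the right and rows downward; lengths in m; the calibration is good to about 2 mm. A picture is of the moment at which its call begins. There is no depth.
- order.close_job(): hands the job in, once; it reports no verdict.
Trained networks look in a picture, given as the dict that the camera call returned (one of the last four; its "shot" number tells which), for a name from the list of things; names that differ only in an ending like _2 or _b are one class to them, and where a whole thing is asked for, a point or a joint stands for the part that bears it (a point fixed in the world has none). Each returns a list of dicts, best first, with "confidence" (0 to 1); they miss things now and then, are a little off and sometimes report something else, mostly with a low value. They report only what shows in the picture. A call takes as long as a camera call. They do not tell look-alikes from the thing itself.
- trace(picture, label): "pixels" (384x512 bool, what is visible of it).
- pinpoint(picture, label): "position" ([x, y, z] in m, in world coordinates, good to about 4 mm: a listed point, or the origin of a listed thing).
The state is a dict: "time_s": time; "joint_positions": joint angles; "joint_velocities": joint speeds; "effort": joint torques, N m; "eef_pos": TCP position; "orientation": TCP orientation; "wrist_force": force on the tool from outside, world axes, zero at the start; "torque": the same for the moment, N m; "grip_width": finger opening in m.
Only numpy, scipy, OpenCV 4.12 (cv2) and the standard library are available. Lean on these libraries where they do the work, as an engineer would, in place of code of your own. Each camera call takes 0.05 s, during which the arm holds its last target. There are 200 camera calls.

## Working session

There is one attempt and no reset: what is moved stays moved. The work goes in short steps, Python scripts to look and compute and a tool call to move; the robot and the scene stay as the last step left them, time stands still between calls to the robot, and variables do not carry over. Pictures are saved under pics/ and viewed, about 12 in all and at most 16, crops included, and the job is handed in when it is done.

Besides the shell and the picture viewer there is one more tool, called after "Request:" as a command line: name --pt "numbers of a row" for each row, then --argument value for the rest. move_arm: Moves the arm, as the interface text tells. Its arguments: {"type":"object","properties":{"hand":{"type":"array","items":{"type":"number"}},"linear":{"type":"array","items":{"type":"array","items":{"type":"number"}}},"yaw":{"type":"array","items":{"type":"number"}},"grip_force":{"type":"number"}},"required":["hand","linear","yaw"]}

```bash
ls; mkdir -p pics; cat > h.py <<'E'
from rig import bot, viewer, order, trace, pinpoint
import numpy as np, cv2
def save(p,n): cv2.imwrite('pics/'+n+'.png',cv2.cvtColor(p['frame'],cv2.COLOR_RGB2BGR))
def proj(p,X):
    c=p['R']@np.array(X)+p['t']; u=p['mtx']@c; return (u[:2]/u[2]).round(1)
def ray(p,uv,z):
    d=p['R'].T@np.linalg.solve(p['mtx'],[uv[0],uv[1],1]); o=-p['R'].T@p['t']; return o+d*(z-o[2])/d[2]
E
python3 - <<'E'
from h import *
np.set_printoptions(precision=4,suppress=True)
s=bot.observe();print(s['eef_pos'],s['orientation'],bot.grasp_offset,s['grip_width'],s['time_s'])
t=viewer.camera('top');c=viewer.camera('scene')
save(t,'top');save(c,'scene')
im=np.hstack([t['frame'],c['frame']])
for n in ['green','red','yellow','black']:
  for k in ['jar_','bay_']:
    for q in (t,c): print(k+n,q is t,[(np.round(d['position'],3),round(d['confidence'],2),proj(q,d['position'])) for d in pinpoint(q,k+n)][:4])
for k in ['jar_white','salt_shaker']:
    print(k,[(np.round(d['position'],3),round(d['confidence'],2)) for d in pinpoint(t,k)])
E
```

```text
pics
[ 0.2295 -0.4992  0.2082] [ 0.9769  0.2137 -0.0001 -0.0008] 0.0187 0.08549391363894095 0.0
jar_green True [(array([0.487, 0.067, 0.   ]), 0.6, array([222.4, 200.1]))]
jar_green False [(array([0.487, 0.066, 0.001]), 0.8, array([259.7, 233.9]))]
bay_green True [(array([0.666, 0.034, 0.008]), 0.85, array([235.1, 136. ])), (array([0.485, 0.069, 0.001]), 0.53, array([221.6, 200.9]))]
bay_green False [(array([0.66 , 0.034, 0.017]), 0.58, array([199.1, 198.3]))]
jar_red True [(array([ 0.53 , -0.057, -0.001]), 0.61, array([267.1, 185.3])), (array([ 0.434, -0.056, -0.   ]), 0.52, array([266.1, 219.9]))]
jar_red False [(array([ 0.432, -0.058,  0.002]), 0.92, array([302.3, 206.7])), (array([ 0.533, -0.056, -0.   ]), 0.65, array([263.1, 196.6]))]
bay_red True [(array([0.653, 0.115, 0.009]), 0.83, array([206.1, 140.1])), (array([0.663, 0.031, 0.011]), 0.59, array([236.2, 136.9]))]
bay_red False [(array([0.657, 0.11 , 0.006]), 0.85, array([183.1, 221.8]))]
jar_yellow True [(array([0.383, 0.187, 0.006]), 0.81, array([178., 237.])), (array([ 0.397,  0.273, -0.001]), 0.64, array([147.4, 231.2]))
[... 269 characters left out ...]
ray([0.38 , 0.185, 0.001]), 0.56, array([285.1, 291.9]))]
bay_yellow True [(array([0.648, 0.181, 0.008]), 0.7, array([182.3, 141.7]))]
bay_yellow False [(array([0.646, 0.182, 0.01 ]), 0.91, array([168.1, 243.2])), (array([ 0.673, -0.042,  0.012]), 0.57, array([210.4, 181.1]))]
jar_black True [(array([ 0.468,  0.172, -0.002]), 0.61, array([184.5, 206.3]))]
jar_black False [(array([0.466, 0.168, 0.001]), 0.86, array([248., 270.]))]
bay_black True [(array([ 0.675, -0.039,  0.014]), 0.74, array([261.6, 132.7]))]
bay_black False [(array([ 0.671, -0.041,  0.012]), 0.97, array([211. , 181.4]))]
jar_white [(array([ 0.443, -0.274, -0.002]), 0.74)]
salt_shaker [(array([ 0.461, -0.15 ,  0.002]), 0.61)]
```

View pics/top.png

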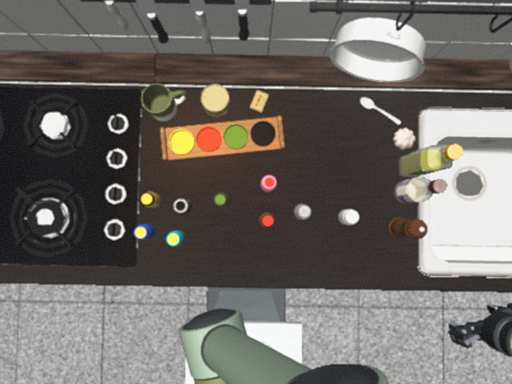

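View pics/scene.png

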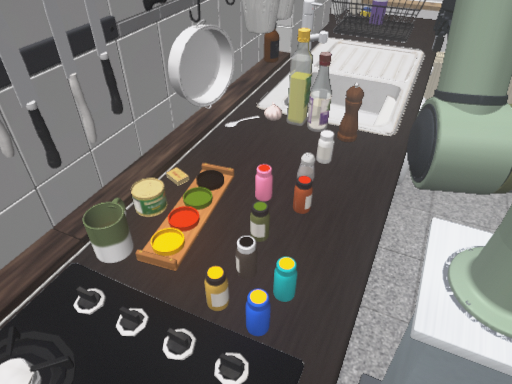

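The scene view shows the yellow jar at (217,288). Its look-alikes are blue (258,312) and turquoise (285,279). The red jar is at (303,195), with a pink look-alike at (264,182). Green is at (260,222), and the olive mug (108,232) and can (150,196) are not jars. Black is at (246,255), a white cap with a dark dot. The white jar is at (326,147) and the shaker at (307,168). The cups run yellow, red, green, black from left to right.

```bash
python3 - <<'E'
from h import *
np.set_printoptions(precision=4,suppress=True)
t=viewer.camera('top');c=viewer.camera('scene')
im=c['frame'][150:345,190:350]
cv2.imwrite('pics/crop.png',cv2.cvtColor(cv2.resize(im,None,fx=3,fy=3,interpolation=cv2.INTER_CUBIC),cv2.COLOR_RGB2BGR))
G={'green':(.487,.067),'red':(.433,-.057),'yellow':(.484,.258),'black':(.467,.170)}
hsv=cv2.cvtColor(t['frame'],cv2.COLOR_RGB2HSV)
for n,g in G.items():
    u,v=proj(t,[*g,.085]).astype(int)
    w=hsv[v-9:v+10,u-9:u+10].astype(int)
    m=(w[...,1]>140)&(w[...,2]>70) if n!='black' else w[...,2]>110
    ys,xs=np.nonzero(m)
    if n=='black': ctr=cv2.minEnclosingCircle(np.c_[xs,ys].astype(np.float32))[0]
    else: ctr=(xs.mean(),ys.mean())
    print(n,m.sum(),ray(t,(ctr[0]+u-9,ctr[1]+v-9),.085))
B={}
for n in G:
    r=[]
    for q in (t,c):
        for d in trace(q,'bay_'+n)[:1]:
            k=d['pixels'];ys,xs=np.nonzero(k); e=cv2.fitEllipse(cv2.convexHull(np.c_[xs,ys].astype(np.float32)))
            r.append(ray(q,e[0],.024)[:2]); 
        p=pinpoint(q,'bay_'+n)
        if p: r.append(p[0]['position'][:2])
    print('bay',n,np.array(r).round(4).tolist())
E
```

```text
green 74 [0.4862 0.0688 0.085 ]
red 135 [ 0.4341 -0.0538  0.085 ]
yellow 132 [0.4847 0.2565 0.085 ]
black 111 [0.4686 0.1709 0.085 ]
bay green [[0.6628, 0.0334], [0.6637, 0.0344], [0.6587, 0.0421], [0.6615, 0.0324]]
bay red [[0.653, 0.1057], [0.6536, 0.1102], [0.6493, 0.1155], [0.6589, 0.1116]]
bay yellow [[0.487, 0.0685], [0.644, 0.1821], [0.6421, 0.1893], [0.6469, 0.182]]
bay black [[0.6713, -0.042], [0.6731, -0.0386], [0.6687, -0.032], [0.6728, -0.0417]]
```

View pics/crop.png

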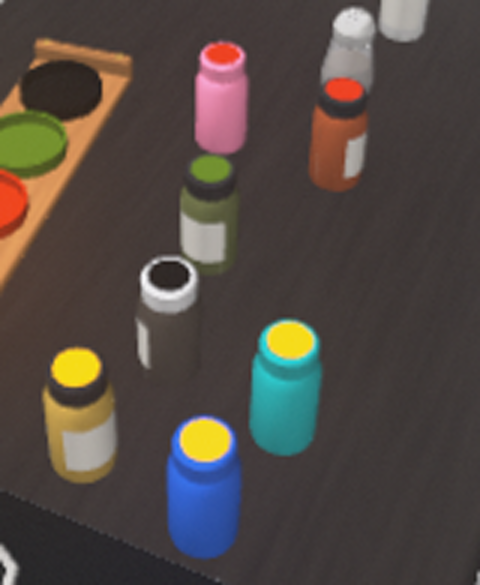

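The crop confirms my choices. Yellow is the amber jar with the label, red is the labelled orange-red jar with the black cap, green has the olive dot, and black has the white cap with a dark dot. Pink, blue and turquoise are excluded. I'll go above green first.

Request:
move_arm --hand '[75,75,75,75,75,75,75,75,75,75,75,75,75,75,75,75,75,75]' --pt "0.015 -0.013 0" --pt "0.045 -0.039 0" --pt "0.075 -0.065 0" --pt "0.108 -0.094 0" --pt "0.141 -0.122 0" --pt "0.174 -0.151 0" --pt "0.207 -0.179 0" --pt "0.24 -0.208 0" --pt "0.273 -0.237 0" --pt "0.306 -0.265 0" --pt "0.339 -0.294 0" --pt "0.372 -0.323 0" --pt "0.405 -0.351 0" --pt "0.435 -0.377 0" --pt "0.455 -0.394 0" --pt "0.47 -0.408 0" --pt "0.47 -0.408 0" --pt "0.47 -0.408 0" --yaw '[0.03,0.07,0.11,0.15,0.19,0.23,0.27,0.31,0.35,0.39,0.43,0.43,0.43,0.43,0.43,0.43,0.43,0.43]' --grip_force 50

```text
time_s: 3.7
eef_pos: [0.4861, 0.0673, 0.2088]
orientation: [1.0, 0.001, -0.0, 0.0]
wrist_force: [-0.0, 0.4, -0.7]
grip_width: 0.0639
```

```bash
cat >> h.py <<'E'
from scipy.spatial.transform import Rotation as Ro
np.set_printoptions(precision=4,suppress=True)
def dot(p,g,z=.085,r=None):
    'centre of the coloured cap dot near world xy g'
    u,v=proj(p,[*g,z]); f=p['mtx'][0,0]/(p['R']@np.array([*g,z])+p['t'])[2]; r=int(f*.024)
    u,v=int(u),int(v); y0,x0=max(v-r,0),max(u-r,0)
    w=cv2.cvtColor(p['frame'],cv2.COLOR_RGB2HSV)[y0:v+r,x0:u+r]
    m=((w[...,1]>140)&(w[...,2]>60)).astype(np.uint8)
    ys,xs=np.nonzero(m); return ray(p,(xs.mean()+x0,ys.mean()+y0),z),m.sum()/(np.pi*(f*.0135)**2)
def st():
    s=bot.observe();print('t',s['time_s'],'pos',s['eef_pos'],Ro.from_quat(s['orientation']).as_matrix()[:,0],'F',s['wrist_force'],'w',round(s['grip_width'],4));return s
E
python3 - <<'E'
from h import *
st();w=viewer.camera('wrist');save(w,'w1');print(proj(w,[.4865,.0677,.085]),proj(w,[.4678,.171,.085]))
for l in ['jar_green','jar_black','jar_yellow']:print(l,[(d['position'],d['confidence']) for d in pinpoint(w,l)])
try:print(dot(w,(.4865,.0677)))
except Exception as e:print(e)
E
```

```text
t 3.7 pos [0.4861 0.0673 0.2088] [ 1.      0.0018 -0.0006] F [-0.0108  0.3584 -0.6876] w 0.0639
[254.1 180.2] [160.4 196.5]
jar_green [([0.4874, 0.0634, 0.0003], 0.61), ([0.4451, -0.2716, 0.0014], 0.17)]
jar_black [([0.4627, 0.1699, -0.0013], 0.67), ([0.4338, -0.057, 0.0002], 0.36)]
jar_yellow [([0.4868, 0.258, -0.0027], 0.79), ([0.3817, 0.1882, -0.0015], 0.77), ([0.3977, 0.2759, 0.0012], 0.71), ([0.6444, 0.1849, 0.0111], 0.18)]
(array([nan, nan, nan]), np.float64(0.0))h.py:16: RuntimeWarning: Mean of empty slice.
  ys,xs=np.nonzero(m); return ray(p,(xs.mean()+x0,ys.mean()+y0),z),m.sum()/(np.pi*(f*.0135)**2)
  ret = ret.dtype.type(ret / rcount)
```

View pics/w1.png

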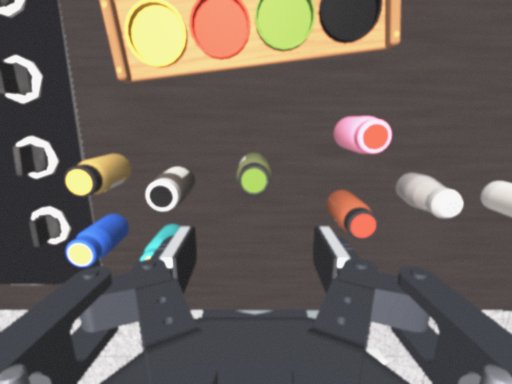

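The wrist view shows the green dot at (254,179), against a prediction of (254,180). The other caps are black (163,194), red (361,224) and yellow (79,180). I'll convert those pixels to positions while descending on green.

```bash
python3 - <<'E'
from h import *
w=viewer.camera('wrist')
for n,uv in dict(green=(254,179),black=(162.5,194),red=(361,224),yellow=(79,180.5)).items(): print(n,ray(w,uv,.085))
for n,uv in dict(y=(157,33),r=(220.5,26),g=(285,19),b=(349.5,12)).items(): print(n,ray(w,uv,.022))
E
```

```text
green [0.4878 0.067  0.085 ]
black [0.4709 0.1677 0.085 ]
red [ 0.4356 -0.0543  0.085 ]
yellow [0.4861 0.257  0.085 ]
y [0.6467 0.1792 0.022 ]
r [0.6539 0.1055 0.022 ]
g [0.661  0.0315 0.022 ]
b [ 0.668  -0.0415  0.022 ]
```

Request:
move_arm --hand '[75,75,75,75,75,75,75,75,75,20,20,20,20,20,20,20]' --pt "0 0 0.02" --pt "0 0 0.05" --pt "0 0 0.08" --pt "0 0 0.11" --pt "0 0 0.14" --pt "0 0 0.16" --pt "0 0 0.175" --pt "0 0 0.182" --pt "0 0 0.182" --pt "0 0 0.182" --pt "0 0 0.182" --pt "0 0 0.182" --pt "0 0 0.182" --pt "0 0 0.182" --pt "0 0 0.182" --pt "0 0 0.182" --yaw '[0,0,0,0,0,0,0,0,0,0,0,0,0,0,0,0]' --grip_force 50

```text
time_s: 5.55
eef_pos: [0.4874, 0.0671, 0.0281]
orientation: [1.0, 0.0, 0.001, 0.0]
wrist_force: [0.0, 0.7, 6.4]
grip_width: 0.0394
```

Request:
move_arm --hand '[20,20,20,20,20,20,20,20,20,20,20,20,20,20,20,20,20]' --pt "0 0 -0.01" --pt "0 0 -0.03" --pt "0 0 -0.055" --pt "0 0 -0.075" --pt "0.015 0.003 -0.08" --pt "0.045 0.009 -0.08" --pt "0.08 0.016 -0.08" --pt "0.115 0.023 -0.08" --pt "0.145 0.029 -0.08" --pt "0.165 0.033 -0.08" --pt "0.175 0.034 -0.08" --pt "0.175 0.034 -0.07" --pt "0.175 0.034 -0.055" --pt "0.175 0.034 -0.04" --pt "0.175 0.034 -0.03" --pt "0.175 0.034 -0.022" --pt "0.175 0.034 -0.022" --yaw '[0,0,0,0,0,0,0,0,0,0,0,0,0,0,0,0,0]'

```text
time_s: 7.25
eef_pos: [0.66, 0.0335, 0.0477]
orientation: [1.0, 0.0, -0.001, -0.0]
wrist_force: [-0.4, 1.0, -1.4]
grip_width: 0.0395
```

```bash
python3 - <<'E'
from h import *
st();a=viewer.camera('wrist');b=viewer.camera('scene');c=viewer.camera('top')
b2=cv2.resize(b['frame'][140:280,140:330],(512,384)); c2=cv2.resize(c['frame'][90:250,120:330],(512,384))
cv2.imwrite('pics/p1.png',cv2.cvtColor(cv2.resize(np.hstack([a['frame'],b2]),(800,300)),cv2.COLOR_RGB2BGR))
E
```

```text
t 7.25 pos [0.66   0.0335 0.0477] [ 1.      0.0009 -0.0025] F [-0.3594  0.9786 -1.4494] w 0.0395
```

View pics/p1.png

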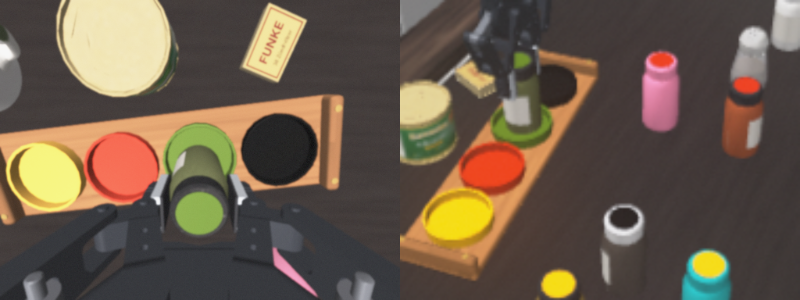

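The green jar hangs upright over the green cup, centred at wrist (200,165). I'll lower it, release and rise.

Request:
move_arm --hand '[20,20,20,20,20]' --pt "0 0 0.003" --pt "0 0 0.005" --pt "0 0 0.0065" --pt "0 0 0.0075" --pt "0 0 0.0075" --yaw '[0,0,0,0,0]'

```text
time_s: 7.9
eef_pos: [0.6614, 0.0334, 0.0414]
orientation: [1.0, 0.0, -0.0, -0.0]
wrist_force: [-0.2, -0.1, -0.7]
grip_width: 0.0394
```

Request:
move_arm --hand '[20,20,20]' --pt "0 0 0.001" --pt "0 0 0.0015" --pt "0 0 0.0015" --yaw '[0,0,0]'

```text
time_s: 8.2
eef_pos: [0.6619, 0.0334, 0.0412]
orientation: [1.0, 0.0, 0.001, 0.0]
wrist_force: [-1.3, 0.9, 5.8]
grip_width: 0.0392
```

Request:
move_arm --hand '[60,65,65,65,65,65,65,75,75,75,75,75,75,75,75,75,75,75,75]' --pt "0 0 0" --pt "0 0 0" --pt "0 0 0" --pt "0 0 -0.01" --pt "0 0 -0.03" --pt "0 0 -0.06" --pt "0 0 -0.09" --pt "0 0 -0.11" --pt "-0.01 0.004 -0.115" --pt "-0.035 0.013 -0.115" --pt "-0.065 0.025 -0.115" --pt "-0.1 0.039 -0.115" --pt "-0.135 0.053 -0.115" --pt "-0.17 0.066 -0.115" --pt "-0.2 0.078 -0.115" --pt "-0.218 0.085 -0.115" --pt "-0.227 0.088 -0.11" --pt "-0.227 0.088 -0.1" --pt "-0.227 0.088 -0.1" --yaw '[0,0,0,0,0,0,0,0,0,0,0,0,0,0,0,0,0,0,0]'

```text
time_s: 10.1
eef_pos: [0.4339, -0.0545, 0.1385]
orientation: [1.0, 0.0, -0.001, -0.0]
wrist_force: [0.5, 0.4, -0.5]
grip_width: 0.0636
```

```bash
python3 - <<'E'
from h import *
st();a=viewer.camera('wrist');b=viewer.camera('scene')
b2=cv2.resize(b['frame'][140:280,140:330],(512,384))
cv2.imwrite('pics/p2.png',cv2.cvtColor(cv2.resize(np.hstack([a['frame'],b2]),(800,300)),cv2.COLOR_RGB2BGR))
print(proj(a,[.4348,-.055,.085])*400/512)
E
```

```text
t 10.1 pos [ 0.4339 -0.0545  0.1385] [ 1.      0.0007 -0.0016] F [ 0.5281  0.3705 -0.5126] w 0.0636
[199.5312 154.8438]
```

View pics/p2.png

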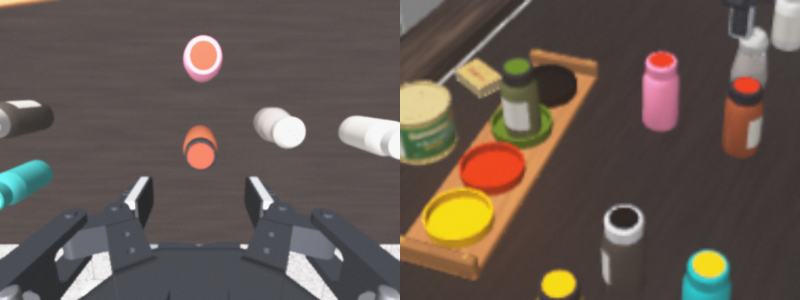

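The green jar stands upright in the green cup. The red jar is centred between the fingers (wrist (200,155)), and the shaker is clear on the right.

Request:
move_arm --hand '[75,75,75,75,75,75,20,20,20,20,20,20,20]' --pt "0 0 0.02" --pt "0 0 0.05" --pt "0 0 0.08" --pt "0 0 0.1" --pt "0 0 0.112" --pt "0 0 0.112" --pt "0 0 0.112" --pt "0 0 0.112" --pt "0 0 0.112" --pt "0 0 0.112" --pt "0 0 0.112" --pt "0 0 0.112" --pt "0 0 0.112" --yaw '[0,0,0,0,0,0,0,0,0,0,0,0,0]'

```text
time_s: 11.5
eef_pos: [0.4355, -0.055, 0.0288]
orientation: [1.0, 0.0, 0.001, 0.0]
wrist_force: [-0.6, 0.9, 5.8]
grip_width: 0.0394
```

Request:
move_arm --hand '[20,20,20,20,20,20,20,20,20,20,20,20,20,20,20,20,20,20,20,20]' --pt "0 0 -0.01" --pt "0 0 -0.035" --pt "0 0 -0.07" --pt "0 0 -0.1" --pt "0.008 -0.006 -0.115" --pt "0.03 -0.022 -0.12" --pt "0.058 -0.043 -0.12" --pt "0.088 -0.065 -0.12" --pt "0.118 -0.087 -0.12" --pt "0.148 -0.109 -0.12" --pt "0.178 -0.131 -0.12" --pt "0.2 -0.148 -0.12" --pt "0.214 -0.159 -0.12" --pt "0.2185 -0.162 -0.115" --pt "0.2185 -0.162 -0.095" --pt "0.2185 -0.162 -0.07" --pt "0.2185 -0.162 -0.045" --pt "0.2185 -0.162 -0.028" --pt "0.2185 -0.162 -0.02" --pt "0.2185 -0.162 -0.018" --yaw '[0,0,0,0,0,0,0,0,0,0,0,0,0,0,0,0,0,0,0,0]'

```text
time_s: 13.5
eef_pos: [0.6548, 0.0947, 0.0507]
orientation: [1.0, 0.013, 0.002, -0.007]
wrist_force: [-6.8, 3.9, 31.1]
grip_width: 0.0392
```

```bash
python3 - <<'E'
from h import *
st();a=viewer.camera('wrist');b=viewer.camera('scene')
b2=cv2.resize(b['frame'][140:280,140:330],(512,384))
cv2.imwrite('pics/p3.png',cv2.cvtColor(cv2.resize(np.hstack([a['frame'],b2]),(800,300)),cv2.COLOR_RGB2BGR))
E
```

```text
t 13.5 pos [0.6548 0.0947 0.0507] [0.9996 0.0264 0.0051] F [-6.8468  3.9099 31.0502] w 0.0392
```

View pics/p3.png

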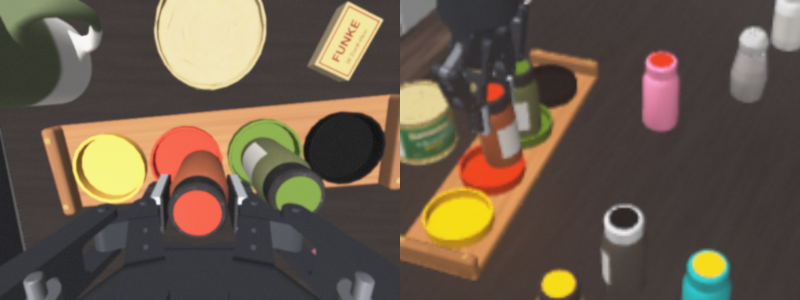

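The jar is about 12 mm short in y and pressing on the rim with 31 N, because the motion lagged the commands. I'll raise it straight away.

Request:
move_arm --hand '[20,20,20,20,20]' --pt "0 0 -0.015" --pt "0 0 -0.03" --pt "0 0 -0.03" --pt "0 0 -0.03" --pt "0 0 -0.03" --yaw '[0,0,0,0,0]'

```text
time_s: 14.1
eef_pos: [0.6525, 0.0933, 0.0751]
orientation: [1.0, 0.013, -0.001, -0.006]
wrist_force: [0.1, -0.4, -1.7]
grip_width: 0.0393
```

```bash
python3 - <<'E'
from h import *
s=st();print(s['joint_positions'],Ro.from_quat(s['orientation']).as_matrix());a=viewer.camera('wrist');b=viewer.camera('scene')
b2=cv2.resize(b['frame'][140:280,140:330],(512,384))
cv2.imwrite('pics/p4.png',cv2.cvtColor(cv2.resize(np.hstack([a['frame'],b2]),(800,300)),cv2.COLOR_RGB2BGR))
E
```

```text
t 14.1 pos [0.6525 0.0933 0.0751] [ 0.9997  0.0261 -0.0017] F [ 0.0516 -0.3562 -1.6866] w 0.0393
[ 0.0246  0.6313 -0.0563  0.8849  0.011   3.1401] [[ 0.9997  0.0261 -0.002 ]
 [ 0.0261 -0.9996  0.011 ]
 [-0.0017 -0.011  -0.9999]]
```

View pics/p4.png

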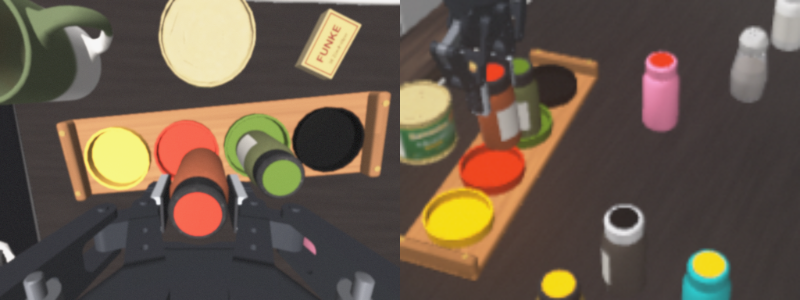

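Joint 6 is at its upper limit (3.14), which explains the lag. It needs a tool yaw that follows joint 1, so I'll turn the tool −0.25 rad.

Request:
move_arm --hand '[20,20,20,20,20,20]' --pt "0 0 -0.02" --pt "0 0 -0.04" --pt "0 0 -0.05" --pt "0 0 -0.05" --pt "0 0 -0.05" --pt "0 0 -0.05" --yaw '[-0.06,-0.12,-0.18,-0.25,-0.25,-0.25]'

```text
time_s: 14.8
eef_pos: [0.6527, 0.0929, 0.1251]
orientation: [0.991, 0.137, -0.0, -0.006]
wrist_force: [0.1, 0.2, -0.6]
grip_width: 0.0391
```

```bash
python3 - <<'E'
from h import *
s=st();print(s['joint_positions'],Ro.from_quat(s['orientation']).as_matrix());a=viewer.camera('wrist')
p=pinpoint(a,'bay_red');print([(d['position'],d['confidence']) for d in p])
R=Ro.from_quat(s['orientation']).as_matrix();print(R.T@(np.array([.654,.107,s['eef_pos'][2]])-s['eef_pos']))
E
```

```text
t 14.8 pos [0.6527 0.0929 0.1251] [0.9625 0.2714 0.0012] F [ 0.0997  0.1949 -0.5544] w 0.0391
[0.024  0.5875 0.0028 0.9876 0.0111 2.8906] [[ 0.9625  0.2714 -0.0019]
 [ 0.2714 -0.9624  0.0111]
 [ 0.0012 -0.0112 -0.9999]]
[([0.6549, 0.1077, 0.0096], 0.8), ([0.4859, 0.2559, -0.0006], 0.45)]
[ 0.0051 -0.0132  0.0002]
```

Request:
move_arm --hand '[20,20,20,20,20,20,20,20,20]' --pt "0.005 -0.007 0" --pt "0.005 -0.013 0" --pt "0.005 -0.013 0.015" --pt "0.005 -0.013 0.035" --pt "0.005 -0.013 0.055" --pt "0.005 -0.013 0.068" --pt "0.005 -0.013 0.075" --pt "0.005 -0.013 0.077" --pt "0.005 -0.013 0.077" --yaw '[0,0,0,0,0,0,0,0,0]'

```text
time_s: 15.8
eef_pos: [0.6548, 0.1078, 0.0495]
orientation: [0.99, 0.138, 0.001, -0.006]
wrist_force: [-0.1, -0.6, -0.5]
grip_width: 0.039
```

```bash
python3 - <<'E'
from h import *
st();a=viewer.camera('wrist');b=viewer.camera('scene')
b2=cv2.resize(b['frame'][140:280,140:330],(512,384))
cv2.imwrite('pics/p5.png',cv2.cvtColor(cv2.resize(np.hstack([a['frame'],b2]),(800,300)),cv2.COLOR_RGB2BGR))
E
```

```text
t 15.8 pos [0.6548 0.1078 0.0495] [0.9621 0.2728 0.0031] F [-0.1284 -0.5592 -0.4723] w 0.039
```

View pics/p5.png

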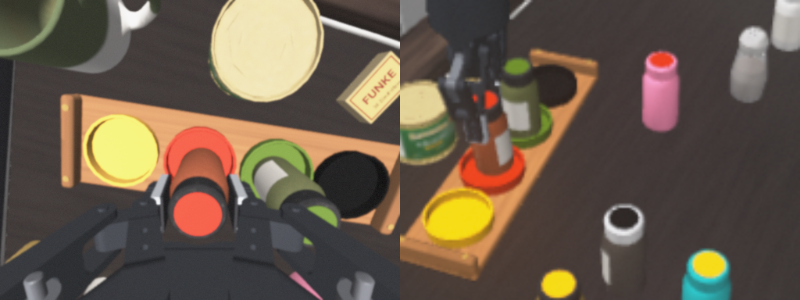

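The red jar is now centred over the red cup (wrist (200,165)). I'll lower it to contact.

Request:
move_arm --hand '[20,20,20,20,20]' --pt "0 0 0.002" --pt "0 0 0.004" --pt "0 0 0.006" --pt "0 0 0.007" --pt "0 0 0.007" --yaw '[0,0,0,0,0]'

```text
time_s: 16.4
eef_pos: [0.6543, 0.1077, 0.0419]
orientation: [0.99, 0.138, 0.0, -0.006]
wrist_force: [0.5, 0.3, -2.0]
grip_width: 0.0389
```

Request:
move_arm --hand '[20,20,20,20]' --pt "0 0 0.001" --pt "0 0 0.002" --pt "0 0 0.003" --pt "0 0 0.003" --yaw '[0,0,0,0]'

```text
time_s: 16.8
eef_pos: [0.6551, 0.1077, 0.0413]
orientation: [0.99, 0.138, 0.002, -0.005]
wrist_force: [-3.4, -1.4, 10.8]
grip_width: 0.039
```

Request:
move_arm --hand '[20,60,65,65,65,65,65,65,75,75,75,75,75,75,75,75,75,75,75,75]' --pt "0 0 -0.002" --pt "0 0 -0.002" --pt "0 0 -0.002" --pt "0 0 -0.002" --pt "0 0 -0.01" --pt "0 0 -0.03" --pt "0 0 -0.06" --pt "0 0 -0.09" --pt "0 0 -0.11" --pt "-0.008 -0.013 -0.115" --pt "-0.022 -0.034 -0.115" --pt "-0.04 -0.062 -0.115" --pt "-0.06 -0.093 -0.115" --pt "-0.08 -0.124 -0.115" --pt "-0.1 -0.155 -0.115" --pt "-0.114 -0.177 -0.115" --pt "-0.122 -0.19 -0.115" --pt "-0.122 -0.19 -0.105" --pt "-0.122 -0.19 -0.1" --pt "-0.122 -0.19 -0.1" --yaw '[0,0,0,0,0,0,0,0,0,0,-0.04,-0.08,-0.12,-0.16,-0.2,-0.25,-0.25,-0.25,-0.25,-0.25]'

```text
time_s: 18.8
eef_pos: [0.4851, 0.2552, 0.1394]
orientation: [0.966, 0.259, 0.0, -0.005]
wrist_force: [-0.6, 0.2, -0.1]
grip_width: 0.0641
```

```bash
cat > go.py <<'E'
from h import *
import sys
s=st();R=Ro.from_quat(s['orientation']).as_matrix();print('j',s['joint_positions'])
g=np.array([float(v) for v in sys.argv[2:5]]);print('shift',R.T@(g-s['eef_pos']))
a=viewer.camera('wrist');b=viewer.camera('scene')
q=proj(a,[*g[:2],.085]);print('pix(800 wide)',q*400/512)
b2=cv2.resize(b['frame'][140:330,140:330],(384,384))
cv2.imwrite('pics/%s.png'%sys.argv[1],cv2.cvtColor(cv2.resize(np.hstack([a['frame'],b2]),(700,300)),cv2.COLOR_RGB2BGR))
E
python3 go.py p6 .4855 .257 .0265
```

```text
t 18.8 pos [0.4851 0.2552 0.1394] [0.8654 0.501  0.0031] F [-0.5501  0.1928 -0.0943] w 0.0641
j [ 0.3435  0.3774 -0.3062  0.886   0.0103  2.9603]
shift [ 0.0009 -0.0002  0.1129]
pix(800 wide) [198.0469 154.6094]
```

View pics/p6.png

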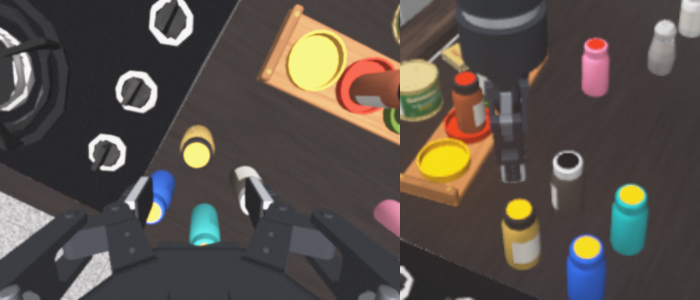

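Red stands upright in the red cup. The yellow dot is at (198,155), as predicted, with blue and black clear of the finger line.

Request:
move_arm --hand '[75,75,75,75,75,75,20,20,20,20,20,20,20]' --pt "0.001 0 0.02" --pt "0.001 0 0.05" --pt "0.001 0 0.08" --pt "0.001 0 0.1" --pt "0.001 0 0.113" --pt "0.001 0 0.113" --pt "0.001 0 0.113" --pt "0.001 0 0.113" --pt "0.001 0 0.113" --pt "0.001 0 0.113" --pt "0.001 0 0.113" --pt "0.001 0 0.113" --pt "0.001 0 0.113" --yaw '[0,0,0,0,0,0,0,0,0,0,0,0,0]'

```text
time_s: 20.2
eef_pos: [0.4874, 0.2583, 0.0292]
orientation: [0.966, 0.26, 0.003, -0.005]
wrist_force: [-0.2, -0.1, 5.5]
grip_width: 0.0396
```

Request:
move_arm --hand '[20,20,20,20,20,20,20,20,20,20,20,20,20,20,20,20,20]' --pt "0 0 -0.01" --pt "0 0 -0.035" --pt "0 0 -0.07" --pt "0 0 -0.1" --pt "0.006 0.009 -0.115" --pt "0.019 0.028 -0.12" --pt "0.038 0.056 -0.12" --pt "0.058 0.086 -0.12" --pt "0.078 0.115 -0.12" --pt "0.093 0.137 -0.12" --pt "0.099 0.146 -0.115" --pt "0.099 0.146 -0.1" --pt "0.099 0.146 -0.08" --pt "0.099 0.146 -0.06" --pt "0.099 0.146 -0.045" --pt "0.099 0.146 -0.04" --pt "0.099 0.146 -0.04" --yaw '[0,0,0,0,0,0.05,0.1,0.15,0.2,0.25,0.25,0.25,0.25,0.25,0.25,0.25,0.25]'

```text
time_s: 21.9
eef_pos: [0.6441, 0.1811, 0.0662]
orientation: [0.99, 0.138, -0.0, -0.006]
wrist_force: [0.6, -0.3, -1.4]
grip_width: 0.0392
```

```bash
python3 go.py p7 .6463 .181 .042
```

```text
t 21.9 pos [0.6441 0.1811 0.0662] [0.9619 0.2735 0.0008] F [ 0.6447 -0.3325 -1.4302] w 0.0392
j [ 0.1585  0.6561 -0.0349  0.8803  0.0111  3.023 ]
shift [0.0021 0.001  0.0242]
pix(800 wide) [199.6875 181.25  ]
```

View pics/p7.png

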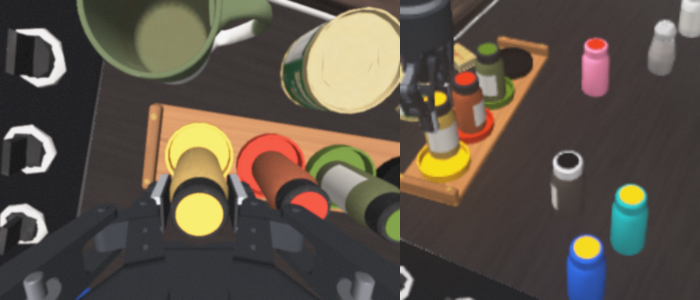

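The yellow jar is over its cup (wrist (200,165)). I'll lower it.

Request:
move_arm --hand '[20,20,20,20,20,20]' --pt "0.002 0 0.008" --pt "0.002 0 0.016" --pt "0.002 0 0.02" --pt "0.002 0 0.023" --pt "0.002 0 0.025" --pt "0.002 0 0.025" --yaw '[0,0,0,0,0,0]'

```text
time_s: 22.6
eef_pos: [0.6472, 0.1818, 0.0424]
orientation: [0.99, 0.138, 0.001, -0.006]
wrist_force: [-0.7, -0.1, 1.4]
grip_width: 0.0389
```

Request:
move_arm --hand '[20,20,20,20]' --pt "0 0 0.001" --pt "0 0 0.0015" --pt "0 0 0.0015" --pt "0 0 0.0015" --yaw '[0,0,0,0]'

```text
time_s: 23.0
eef_pos: [0.6476, 0.182, 0.0423]
orientation: [0.99, 0.138, 0.002, -0.006]
wrist_force: [-3.4, -0.2, 9.6]
grip_width: 0.0394
```

Request:
move_arm --hand '[20,60,65,65,65,65,65,65,75,75,75,75,75,75,75,75,75,75,75]' --pt "0 0 -0.001" --pt "0 0 -0.001" --pt "0 0 -0.001" --pt "0 0 -0.001" --pt "0 0 -0.01" --pt "0 0 -0.03" --pt "0 0 -0.06" --pt "0 0 -0.09" --pt "0 0 -0.11" --pt "-0.012 -0.003 -0.115" --pt "-0.035 -0.007 -0.115" --pt "-0.065 -0.014 -0.115" --pt "-0.1 -0.021 -0.115" --pt "-0.135 -0.028 -0.115" --pt "-0.16 -0.034 -0.115" --pt "-0.172 -0.036 -0.115" --pt "-0.175 -0.037 -0.105" --pt "-0.175 -0.037 -0.1" --pt "-0.175 -0.037 -0.1" --yaw '[0,0,0,0,0,0,0,0,0,0,0,0,0,0,0,0,0,0,0]'

```text
time_s: 24.9
eef_pos: [0.4692, 0.1684, 0.1394]
orientation: [0.99, 0.138, 0.0, -0.005]
wrist_force: [0.2, 0.4, 0.1]
grip_width: 0.0644
```

```bash
python3 go.py p8 .4693 .1695 .0265
```

```text
t 24.9 pos [0.4692 0.1684 0.1394] [0.9621 0.2725 0.0019] F [0.1506 0.3974 0.1448] w 0.0644
j [ 0.1893  0.2918 -0.4333  0.8448  0.0109  3.0548]
shift [0.0002 0.0002 0.1129]
pix(800 wide) [198.5156 155.2344]
```

View pics/p8.png

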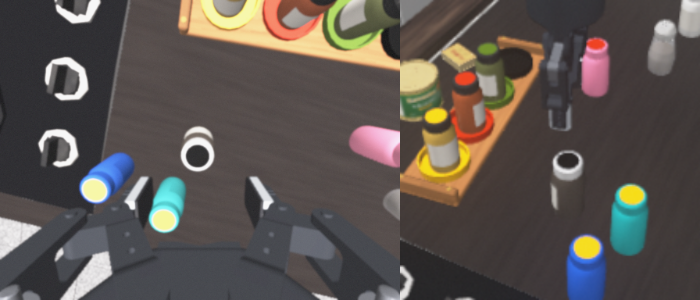

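All three placed jars stand upright in their cups. The black jar's cap is at (198,154), as predicted, and turquoise is clear behind the finger line.

Request:
move_arm --hand '[75,75,75,75,75,75,20,20,20,20,20,20,20]' --pt "0 0 0.02" --pt "0 0 0.05" --pt "0 0 0.08" --pt "0 0 0.1" --pt "0 0 0.113" --pt "0 0 0.113" --pt "0 0 0.113" --pt "0 0 0.113" --pt "0 0 0.113" --pt "0 0 0.113" --pt "0 0 0.113" --pt "0 0 0.113" --pt "0 0 0.113" --yaw '[0,0,0,0,0,0,0,0,0,0,0,0,0]'

```text
time_s: 26.3
eef_pos: [0.4696, 0.17, 0.0283]
orientation: [0.99, 0.138, 0.002, -0.006]
wrist_force: [0.3, -0.5, 6.6]
grip_width: 0.0393
```

Request:
move_arm --hand '[20,20,20,20,20,20,20,20,20,20,20,20,20,20,20,20,20,20,20]' --pt "0 0 -0.01" --pt "0 0 -0.035" --pt "0 0 -0.07" --pt "0 0 -0.1" --pt "0.003 0.006 -0.125" --pt "0.011 0.021 -0.13" --pt "0.026 0.049 -0.13" --pt "0.043 0.082 -0.13" --pt "0.061 0.116 -0.13" --pt "0.079 0.15 -0.13" --pt "0.097 0.184 -0.13" --pt "0.115 0.218 -0.13" --pt "0.129 0.245 -0.13" --pt "0.136 0.258 -0.125" --pt "0.136 0.258 -0.105" --pt "0.136 0.258 -0.08" --pt "0.136 0.258 -0.055" --pt "0.136 0.258 -0.04" --pt "0.136 0.258 -0.04" --yaw '[0,0,0,0,0,0,0.03,0.06,0.09,0.12,0.15,0.15,0.15,0.15,0.15,0.15,0.15,0.15,0.15]'

```text
time_s: 28.2
eef_pos: [0.6669, -0.0411, 0.0615]
orientation: [0.998, 0.063, -0.003, -0.006]
wrist_force: [-0.4, 0.4, -1.5]
grip_width: 0.0395
```

```bash
python3 go.py p9 .6705 -.041 .0415
```

```text
t 28.2 pos [ 0.6669 -0.0411  0.0615] [ 0.992   0.1263 -0.0052] F [-0.3835  0.3594 -1.4655] w 0.0395
j [-0.1773  0.6654 -0.0307  0.8835  0.0109  2.8376]
shift [0.0037 0.0006 0.02  ]
pix(800 wide) [199.0625 182.1094]
```

View pics/p9.png

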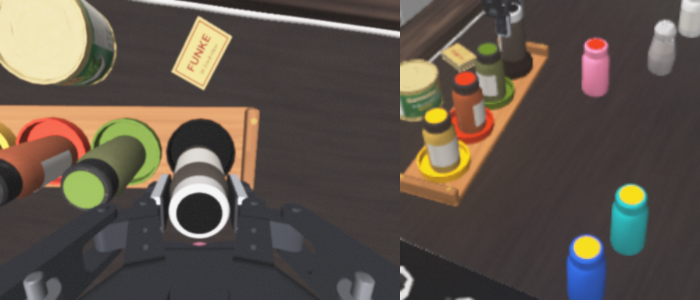

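The black jar is over the black cup (wrist (200,165)). I'll lower it with 2 mm of forward trim.

Request:
move_arm --hand '[20,20,20,20,20,20,20]' --pt "0.002 0 0.007" --pt "0.002 0 0.014" --pt "0.002 0 0.019" --pt "0.002 0 0.022" --pt "0.002 0 0.024" --pt "0.002 0 0.025" --pt "0.002 0 0.025" --yaw '[0,0,0,0,0,0,0]'

```text
time_s: 29.0
eef_pos: [0.672, -0.0411, 0.0414]
orientation: [0.998, 0.063, 0.001, -0.006]
wrist_force: [-2.6, 1.3, 6.5]
grip_width: 0.0391
```

Contact at the expected height. I'll release, rise and back away.

Request:
move_arm --hand '[20,60,65,65,65,65,65,65,65,65,65,65,65,65,65,65,65]' --pt "0 0 -0.001" --pt "0 0 -0.001" --pt "0 0 -0.001" --pt "0 0 -0.001" --pt "0 0 -0.01" --pt "0 0 -0.03" --pt "0 0 -0.06" --pt "0 0 -0.09" --pt "0 0 -0.12" --pt "0 0 -0.15" --pt "-0.03 0 -0.17" --pt "-0.07 0 -0.18" --pt "-0.11 0 -0.19" --pt "-0.15 0 -0.2" --pt "-0.19 0 -0.2" --pt "-0.22 0 -0.2" --pt "-0.22 0 -0.2" --yaw '[0,0,0,0,0,0,0,0,0,0,0,0,0,0,0,0,0]'

```text
time_s: 30.7
eef_pos: [0.4502, -0.071, 0.2407]
orientation: [0.998, 0.062, -0.0, -0.006]
wrist_force: [0.4, 0.1, -0.0]
grip_width: 0.0556
```

```bash
python3 go.py p10 .6705 -.041 .0415; python3 - <<'E'
from h import *
w=viewer.camera('wrist');c=viewer.camera('scene')
for n in ['jar_green','jar_red','jar_yellow','jar_black','jar_white','salt_shaker']:
    print(n,[(d['position'],round(d['confidence'],2)) for q in (w,c) for d in pinpoint(q,n)[:3]])
E
```

```text
t 30.7 pos [ 0.4502 -0.071   0.2407] [0.9922 0.1245 0.0001] F [ 0.3749  0.0589 -0.039 ] w 0.0556
j [-0.3259  0.1323 -0.3628  1.0804  0.01    2.6908]
shift [ 0.2223 -0.0001  0.1992]
pix(800 wide) [198.5156 -36.1719]
jar_green [([0.6602, 0.0323, 0.0125], 0.73)]
jar_red [([0.5312, -0.0588, 0.0007], 0.93), ([0.6525, 0.104, 0.0133], 0.82), ([0.53, -0.0587, -0.0017], 0.76), ([0.6687, -0.0408, 0.0108], 0.28)]
jar_yellow [([0.3996, 0.2739, 0.0026], 0.95), ([0.3775, 0.1863, -0.0012], 0.91), ([0.6426, 0.1853, 0.0128], 0.92), ([0.3937, 0.2724, 0.0011], 0.68), ([0.3794, 0.1865, 0.0008], 0.63)]
jar_black [([0.6693, -0.0419, 0.0124], 0.91)]
jar_white [([0.4454, -0.2707, -0.003], 0.61), ([0.4448, -0.2744, 0.0015], 0.95)]
salt_shaker [([0.4604, -0.1502, 0.0056], 0.83), ([0.4554, -0.1486, -0.0007], 0.77)]
```

View pics/p10.png

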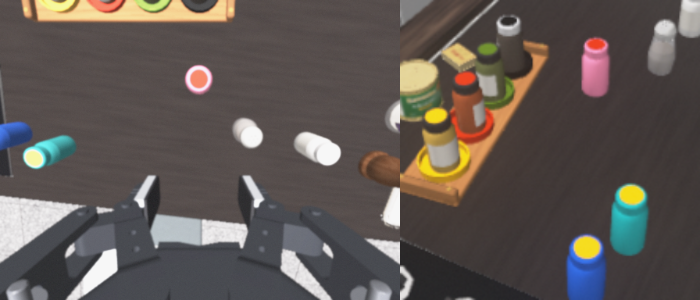

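All four jars stand upright in their matching cups, with underside z about 0.0125. White, shaker, pink, blue and turquoise haven't moved. I'll hand in the job.

```bash
python3 -c "
from h import *
print(order.close_job())"
```

```text
the job is handed in; nothing more can be done
None
```

The green, red, yellow and black jars are standing upright in the cups of their own colours. I placed them in that order, lowered each until it touched, then released it, and handed the job in at about 31 s.

- **Last checks:** In the last scene picture all four jars stand upright in the right cups. The networks put each within about 5 mm of its cup centre, with undersides at z of about 0.011–0.013 m (the cup floor is at 0.013 m). The white jar, salt shaker and the pink, blue and turquoise look-alikes show at their first-measured positions, within about 5 mm.
- **What went wrong:** On the first try at the red cup, joint 6 reached the end of its range, so the jar came down about 12 mm off and pressed on the cup's rim. The wrist force read 31 N at that point. I raised the jar, turned the wrist and set it down properly. The arm kept a tilt of about 0.6° after that, with no visible effect on the jars.

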